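# Bring the wheel's valve to the top

## Task

Turn the bike wheel in the stand by pushing its spokes round with a fingertip until the valve stem is at twelve o'clock, at the top of the wheel straight above the axle, and leave the wheel at rest there, ready for pumping up. Only push, gently: grip nothing, do not push on the tyre or the valve stem, and leave the stand and the other things on the bench where they are.

Things in the scene. Friction and masses are not known exactly. Their poses are not given: they have to be found in the camera images.
- wheel (a joint): turning angle of the wheel on its axle, rad: 0 or any whole number of turns (6.283) = valve straight up above the axle; grows clockwise as seen from the robot's side (the top goes to the robot's right). Turns both ways as far as needed. The plain bearing drags about 0.1 N m: the wheel stays where it is left and coasts only a few degrees after a slow push.
- wheel_hub (a point): middle of the wheel, on the axle line and in the wheel's mid-plane, 170 mm above the bench. A child's 12 inch bike wheel stands upright here, 296 mm across the tyre. White moulded plastic: hub 40 mm diameter, rim of inner radius 94 mm and 28 mm wide, five straight spokes 72 degrees apart between them. Two spokes lie 36 degrees either side of the valve. Between the spokes it is open right through.
- wheel_spoke (a point): centre of the spoke 36 degrees clockwise of the valve (seen from the robot's side), in the mid-plane, 62 mm from the axle. All five spokes are alike: 14 mm wide seen face-on, and deep through the wheel, sloping from hub to rim (70 mm deep at the hub, 32 mm at the rim); here the face is 24 mm in front of the mid-plane, proud of the tyre. The gap to the next spoke is 59 mm wide at this radius.
- stand: blue steel wheel stand, loose, 5 kg, base plate 200 x 250 x 14 mm. Origin: underside, straight below the hub. Its x axis runs along the axle, away from the robot; y lies in the wheel's plane, to the robot's left; z up. Two uprights 30 mm wide, 53 mm in front of and behind the mid-plane, rise to 185 mm; axle ends reach 70 mm from the mid-plane. Beside and above them the wheel's face is free.
- tyre: black rubber tyre around the wheel, a round section 38 mm thick, from 109 to 148 mm from the axle. Origin at the hub.
- valve: valve stem, 8 to 10 mm thick brass with a black cap, standing on the inside of the rim in the mid-plane, midway between two spokes, pointing in to the hub. Origin: its inner (capped) end, 60 mm from the axle; its z axis points from there outward along the stem to the rim, so z is straight up when the valve is at the top.
- spanner: steel spanner 170 mm long lying on the bench, a bystander. Origin: centre of its underside.
- pump: black hand pump 220 mm long, 28 mm thick, lying on the bench, a bystander. Origin: underside, near its middle.
- jar: clear screw-top jar 68 mm diameter, 85 mm high, a bystander. Origin: centre of its underside.

How it is judged:
By the outcome, as a careful person would: the job done as asked, in the order asked, and still so for the second after the job is handed in, with the robot touching nothing.
It also fails if it takes over 58 s, if anything falls off the work surface, if the arm or the gripper's body presses on something with over 40 N, if the wrist force passes 120 N, or if a joint passes its speed limit or range.

## Robot

A 6-joint arm with a two-finger parallel gripper is mounted at the origin on the work surface. World frame = base frame: x ahead of the robot, y to its left, z up, the work surface at z = 0. Lengths are in m, angles in degrees, forces in N, time in s.
With the tool pointing down it reaches from about 0.35 to 0.875 m from the base axis. Payload 4.2 kg.
Tool frame: the origin (TCP) lies between the finger pads; the fingertips stand 25 mm ahead of it and the grasp point (between the pads) lies 6 mm ahead of it (r.tips_ahead is the distance from the TCP to the fingertips, in m); z points along the fingers, y is the direction in which the jaws open and shut (so a half turn about z gives the same grasp; the last joint's range is limited). The gripper opens to 87 mm and grips with 3 to 60 N. Pads are 19 mm wide; open, the fingers measure 117 mm over their backs; the gripper's body (75 mm by 190 mm) begins 51 mm behind the grasp point.
Start: joints at [84.202, 22.042, 0.453, 0, -68.411, -14.817], TCP at [0.22, 0.585, 0.248] pointing down, gripper open.
Joint ranges: [-179.83, 179.83], [-69.29, 118.12], [-61.27, 80.66], [-181.25, 117.63], [-171.15, -9.14], [-177.46, 177.46]. Speed limits (degrees/s): [159.86, 159.86, 180, 180, 180, 180].

## Interface

Orientations are given as a 3x3 rotation matrix whose columns are the frame's x, y, z axes.
In Python, from station import r, vision, finish_job gives the robot as it stands.
- The arm moves only by the shell command python3 -m jog 'ROWS'. ROWS is a JSON object of lists of equal length, an entry for each row: "rot": the turn, a rotation vector about the world's x, y, z in degrees, a list of three; "delta_pos": the shift along the world's x, y, z in mm, a list of three; "grip": the opening in per cent of the stroke, from 0 (shut) to 100 (fully open). A call has 1 to 10 rows; each row shifts and turns the commanded pose from where the row before left it; what a row does not reach is not made up. A row lasts 1/12 s, in which the tool goes at most 41.7 mm and 7.16 degrees, less where a joint would pass 70% of its speed; a pose out of reach is approached as far as the arm can. A call with a gripper value outside its range is refused whole. The fingers move at their own pace and stop on an object; the grip force is fixed at half the most. Time passes only in rows, so rows that do not move let the fingers close. It gives the time, the measured TCP pose, the force and the opening at its end, in the units of the state.
- r.sense(): the state, without advancing time (a new reading comes with each control period).
- vision.capture(name): name is "scene" or "side" or "wrist"; returns a dict with "frame" (480x640x3 uint8, red, green, blue), "K" (3x3 intrinsics, pixels), "xyz" and "orientation" of the camera in the world. Camera axes: x right, y up, looking along -z (the intrinsics and any distortion apply to the point x, -y, -z); pixel columns grow to the right and rows downward; lengths in m; the calibration is good to about 2 mm. A picture is of the moment at which its call begins. There is no depth.
- finish_job(): hands the job in, once; it reports no verdict.
The state is a dict: "time_s": time; "joints": joint angles; "joint_velocities": joint speeds; "effort": joint torques, N m; "tcp_pos": TCP position; "ee_rot": TCP orientation; "wrist_force": force on the tool from outside, world axes, zero at the start; "moment": the same for the moment, N m; "gripper_width": opening from 0.0 (shut) to 1.0 (fully open).
Only numpy, scipy, OpenCV 4.12 (cv2) and the standard library are available. Lean on these libraries where they do the work, as an engineer would, in place of code of your own. Each camera call takes 0.05 s, during which the arm holds its last target. There are 200 camera calls.

## Working session

There is one attempt and no reset: what is moved stays moved. The work goes in short steps, Python scripts to look and compute and a shell command to move; the robot and the scene stay as the last step left them, time stands still between calls to the robot, and variables do not carry over. Pictures are saved under pics/ and viewed, about 8 in all and at most 12, crops included, and the job is handed in when it is done.

```bash
mkdir -p pics; ls; python3 - <<'E'
from station import r, vision
import cv2
for n in ("scene","side"):
    c=vision.capture(n); cv2.imwrite(f"pics/{n}0.png",c["frame"][:,:,::-1]); print(n,c["K"],c["xyz"],c["orientation"],[k for k in c])
s=r.sense();print(s)
E
```

```text
pics
scene [[439.90739994   0.         315.13238072]
 [  0.         439.90739994 248.2265091 ]
 [  0.           0.           1.        ]] [1.01686072 0.5021071  0.79729521] [[-0.71590602 -0.49934264  0.48799129]
 [ 0.69812787 -0.5021473   0.51035827]
 [-0.00980014  0.70604888  0.70809529]] ['frame', 'K', 'xyz', 'orientation']
side [[532.61949395   0.         319.08133479]
 [  0.         532.61949395 245.69514262]
 [  0.           0.           1.        ]] [ 0.34348606 -0.163071    1.11036487] [[ 0.69061072  0.68062856 -0.24454364]
 [-0.72321214  0.65206503 -0.2275421 ]
 [ 0.00458671  0.33399994  0.94256193]] ['frame', 'K', 'xyz', 'orientation']
{'time_s': 0.1, 'joints': array([ 8.42004240e+01,  2.20852729e+01,  3.88773850e-01, -2.44067069e-02,
       -6.84138737e+01, -1.48150699e+01]), 'joint_velocities': array([-0.03640627, -0.06508444,  0.22227879,  0.18874765,  0.0384482 ,
       -0.02727861]), 'effort': array([-6.68562534e-04, -3.91688991e+01,  1.87936163e+01,  4.23192412e+00,
        1.34761140e-02, -7.52165101e-05]), 'tcp_pos': array([0.2198789 , 0.58451819, 0.24659069]), 'ee_rot': array([[ 9.35914277e-01, -3.52227369e-01, -5.88728292e-04],
       [-3.52227844e-01, -9.35912402e-01, -1.87644874e-03],
       [ 1.09938492e-04,  1.96356166e-03, -9.99998066e-01]]), 'wrist_force': array([-0.35256056,  0.32375662,  0.70242157]), 'moment': array([-0.02286848,  0.0166446 ,  0.02186669]), 'gripper_width': 0.997577370037965}
```

View pics/scene0.png

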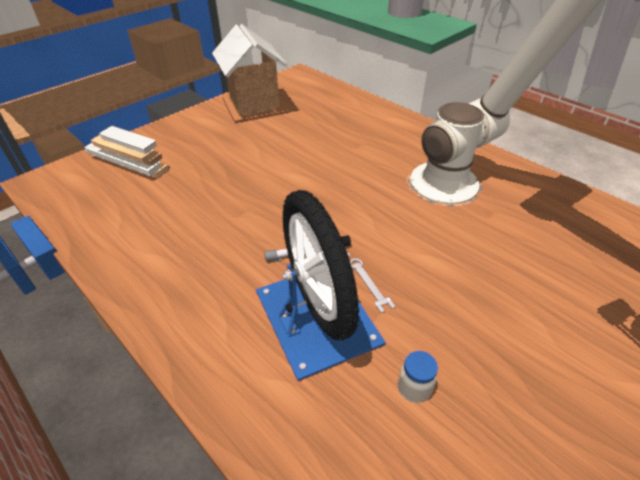

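View pics/side0.png

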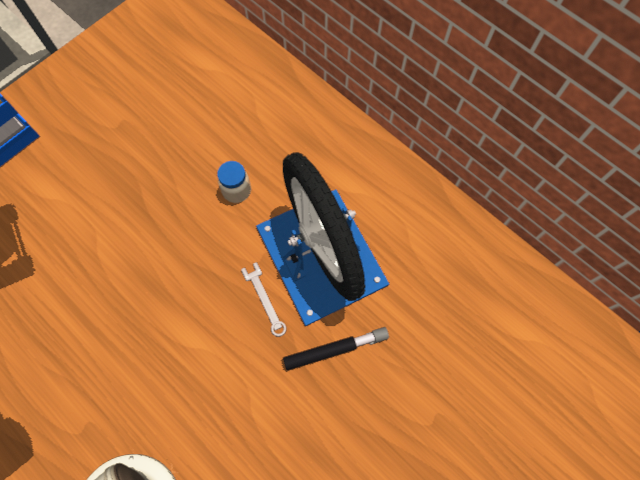

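Scene view: wheel hub around (310,268), plate corners (257,293), (301,374), (383,343). Side view: plate corners about (258,230), (338,193), (387,283), (307,322), with the jar, spanner and pump around it. Next I'll locate the plate and zoom in.

```bash
cat > h.py <<'E'
import numpy as np, cv2
from station import r, vision
def ray(c,p):
    d=np.linalg.inv(c["K"])@[p[0],p[1],1]; return np.array(c["xyz"]),np.array(c["orientation"])@(d*[1,-1,-1])
def on(c,p,n,q):
    o,d=ray(c,p); n=np.array(n); return o+d*(n@(np.array(q)-o))/(n@d)
def onz(c,p,z): return on(c,p,[0,0,1.],[0,0,z])
def proj(c,P):
    v=(np.array(P)-c["xyz"])@np.array(c["orientation"])*[1,-1,-1]; w=c["K"]@v; return w[:2]/w[2]
E
python3 - <<'E'
from h import *
s=vision.capture("side"); c=vision.capture("scene")
P=[onz(s,p,.014)[:2] for p in [(258,230),(338,193),(387,283),(307,322)]]
print(np.round(P,3)); P=np.array(P)
print([np.linalg.norm(P[i]-P[i-1]).round(3) for i in range(4)], P.mean(0))
print("scene",[onz(c,p,.014)[:2].round(3) for p in [(257,293),(301,374),(383,343)]])
for nm,p,z in [("jar",(232,172),.085),("sp1",(252,270),0),("sp2",(279,329),0),("pump1",(285,364),.014),("pump2",(387,334),.014)]: print(nm,onz(s,p,z).round(3))
a=cv2.resize(s["frame"][140:310,240:400],None,fx=2.5,fy=2.5,interpolation=2)
b=cv2.resize(c["frame"][185:355,250:400],None,fx=2.5,fy=2.5,interpolation=2)
cv2.imwrite("pics/z1.png",np.hstack([a,b])[:,:,::-1])
E
```

```text
[[ 0.561  0.224]
 [ 0.749  0.158]
 [ 0.667 -0.061]
 [ 0.489  0.004]]
[np.float64(0.232), np.float64(0.199), np.float64(0.234), np.float64(0.19)] [0.61658911 0.08115297]
scene [array([ 0.672, -0.053]), array([0.739, 0.167]), array([0.571, 0.234])]
jar [0.602 0.335 0.085]
sp1 [0.49  0.172 0.   ]
sp2 [0.44  0.038 0.   ]
pump1 [ 0.396 -0.024  0.014]
pump2 [ 0.585 -0.133  0.014]
```

View pics/z1.png

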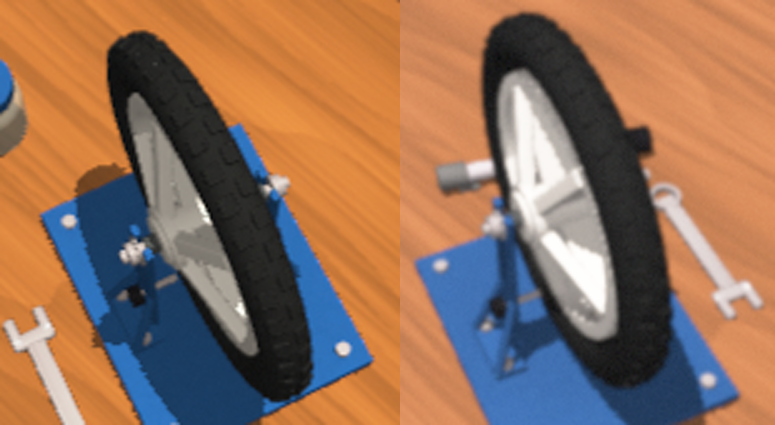

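Side crop: the front axle end is at about full-image (293,240) and the rear at (352,214). A dark spot low near the front upright at (295,258) may be the valve cap or part of the stand. I'll rectify both views onto the wheel plane to read the spokes.

```bash
python3 - <<'E'
from h import *
print([d for d in dir(r) if d[0]!='_'],r.tips_ahead)
s=vision.capture("side"); c=vision.capture("scene"); w=vision.capture("wrist")
st=r.sense(); R=np.array(st["ee_rot"])
print("wristcam in tool",(R.T@(np.array(w["xyz"])-st["tcp_pos"])).round(3),"\n",(R.T@np.array(w["orientation"])).round(2),w["K"][0,0])
f=onz(s,(293.2,240),.17);b=onz(s,(352,213.6),.17);print("axle side",f,b,(f+b)/2,np.linalg.norm(f-b))
# scene rear axle end crop (493,225)->
e=onz(c,(250+93/2.5,185+225/2.5),.17);print("scene rear end",e)
h=(f+b)/2; a=(b-f)[:2]/np.linalg.norm(b-f); yaw=np.degrees(np.arctan2(a[1],a[0]));print("yaw",yaw)
out=[]
for cam in (s,c):
    rt=np.array([a[1],-a[0],0]) # robot's right
    q=0.16; sz=400
    src=[];dst=[]
    for u,v in [(-q,-q),(q,-q),(q,q),(-q,q)]:
        src.append(proj(cam,h+rt*u+np.array([0,0,v]))); dst.append(((u+q)/(2*q)*sz,(q-v)/(2*q)*sz))
    M=cv2.getPerspectiveTransform(np.float32(src),np.float32(dst))
    im=cv2.warpPerspective(cam["frame"],M,(sz,sz),flags=2)
    for rr in (94,148): cv2.circle(im,(200,200),int(rr/1000/(2*q)*sz),(255,0,0),1)
    out.append(im)
cv2.imwrite("pics/rect.png",np.hstack(out)[:,:,::-1])
E
```

```text
['PlanningError', 'sense', 'tips_ahead'] 0.025
wristcam in tool [ 0.083 -0.001 -0.137] 
 [[ 0.    0.95  0.3 ]
 [ 1.   -0.    0.  ]
 [ 0.    0.3  -0.95]] 354.33306631564307
axle side [0.56201651 0.10691674 0.17      ] [0.67820999 0.06345293 0.17      ] [0.62011325 0.08518483 0.17      ] 0.12405655120846323
scene rear end [0.67235082 0.06399175 0.17      ]
yaw -20.5090152066623
```

View pics/rect.png

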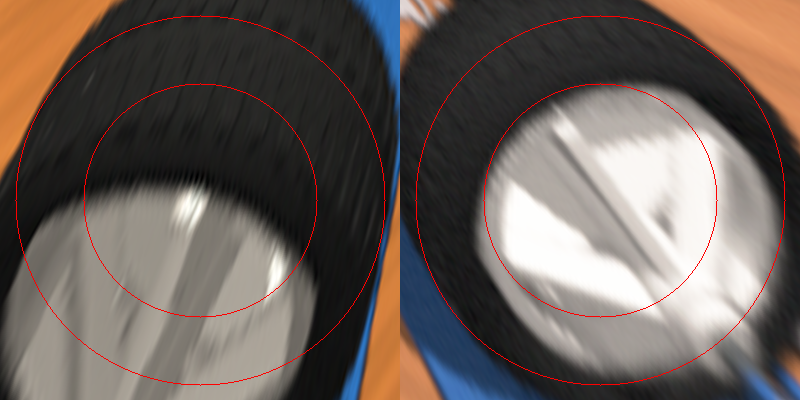

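The rectified views show no clear valve, so I'll bring the wrist camera round to face the wheel.

```bash
python3 -m jog '{"rot":[[-2.4,-6.5,0],[-2.4,-6.5,0],[-2.4,-6.5,0],[-2.4,-6.5,0],[-2.4,-6.5,0],[-2.4,-6.5,0],[-2.4,-6.5,0],[-2.4,-6.5,0],[-2.4,-6.5,0],[-2.4,-6.5,0]],"delta_pos":[[20,-28,3],[20,-28,3],[20,-28,3],[20,-28,3],[20,-28,3],[20,-28,3],[20,-28,3],[20,-28,3],[20,-28,3],[20,-28,3]],"grip":[0,0,0,0,0,0,0,0,0,0]}'
```

```text
time_s: 1.18
tcp_pos: [0.4197, 0.3047, 0.2783]
ee_rot: [[0.325, -0.345, 0.88], [-0.127, -0.939, -0.321], [0.937, -0.008, -0.349]]
wrist_force: [1.5, 0.2, 0.3]
gripper_width: 0.328
```

```bash
python3 -m jog '{"rot":[[-1.4,-3.7,0],[-1.4,-3.7,0],[-1.4,-3.7,0],[-1.4,-3.7,0],[-1.4,-3.7,0],[0,0,0],[0,0,0],[0,0,0]],"delta_pos":[[4,-22,0],[4,-22,0],[4,-22,0],[4,-22,0],[4,-22,0],[4,-22,0],[4,-22,0],[0,0,0]],"grip":[0,0,0,0,0,0,0,0]}'; python3 - <<'E'
from h import *
w=vision.capture("wrist"); cv2.imwrite("pics/w1.png",w["frame"][:,:,::-1])
s=r.sense();print(s["joints"].round(1),s["joint_velocities"].round(1),s["tcp_pos"],s["gripper_width"])
for y in (-18.5,-19.5,-20.5):
  a=np.array([np.cos(np.radians(y)),np.sin(np.radians(y)),0]); print(y,proj(w,np.array([.619,.084,.17])-.07*a),proj(w,np.array([.619,.084,.17])))
E
```

```text
time_s: 1.85
tcp_pos: [0.4942, 0.213, 0.3086]
ee_rot: [[0.035, -0.401, 0.915], [-0.019, -0.916, -0.401], [0.999, -0.003, -0.04]]
wrist_force: [-0.5, -0.3, 0.6]
gripper_width: 0.007
[ 46.8  16.9 -61.2 108.9 -83.8 -78.9] [ 2.6  0.3 -0.2 -0.5 -0.2 -0.3] [0.49369621 0.21388003 0.30849422] 0.004694184017560311
-18.5 [410.59115222 408.75044718] [387.73095917 355.79432538]
-19.5 [409.15509255 408.8462352 ] [387.73095917 355.79432538]
-20.5 [407.71026134 408.92231131] [387.73095917 355.79432538]
```

View pics/w1.png

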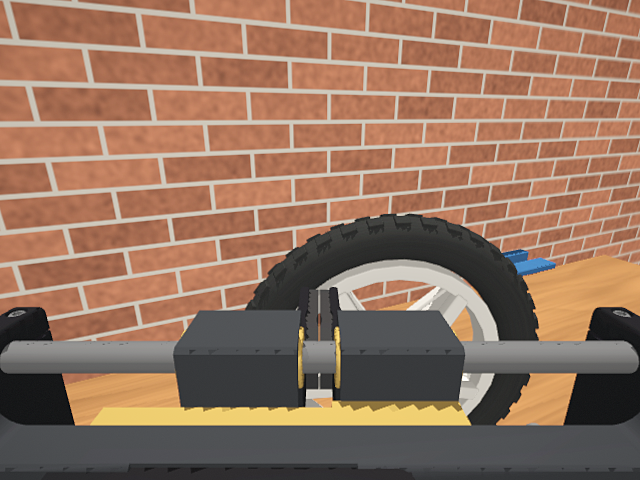

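Only the upper right of the wheel shows, at columns 250–540. The gripper hides the hub area, and J3 is at its limit. I'll pitch the tool down about 28° to lift the wheel into view.

```bash
python3 -m jog '{"rot":[[2.4,5.6,0],[2.4,5.6,0],[2.4,5.6,0],[2.4,5.6,0],[2,5,0],[0,0,0]],"delta_pos":[[-8,0,0],[-8,0,0],[-8,0,0],[-8,0,0],[0,0,0],[0,0,0]],"grip":[0,0,0,0,0,0]}'; python3 - <<'E'
from h import *
w=vision.capture("wrist"); cv2.imwrite("pics/w2.png",w["frame"][:,:,::-1])
s=r.sense();print(s["joints"].round(1),s["joint_velocities"].round(1),s["tcp_pos"],s["gripper_width"])
y=-19.8
a=np.array([np.cos(np.radians(y)),np.sin(np.radians(y)),0]); print(y,proj(w,np.array([.619,.084,.17])-.07*a),proj(w,np.array([.619,.084,.17])))
E
```

```text
time_s: 2.4
tcp_pos: [0.4607, 0.2173, 0.3114]
ee_rot: [[0.486, -0.396, 0.779], [-0.216, -0.918, -0.332], [0.847, -0.007, -0.532]]
wrist_force: [0.5, 1.1, 0.5]
gripper_width: 0.007
[ 56.8   2.9 -53.6  78.6 -58.5 -50.7] [-1.   2.4 -3.2  3.5 -0.8 -1.7] [0.46061449 0.21700073 0.31015961] 0.003830341744252652
-19.8 [386.72076842 277.38910139] [375.04210042 225.61340752]
```

View pics/w2.png

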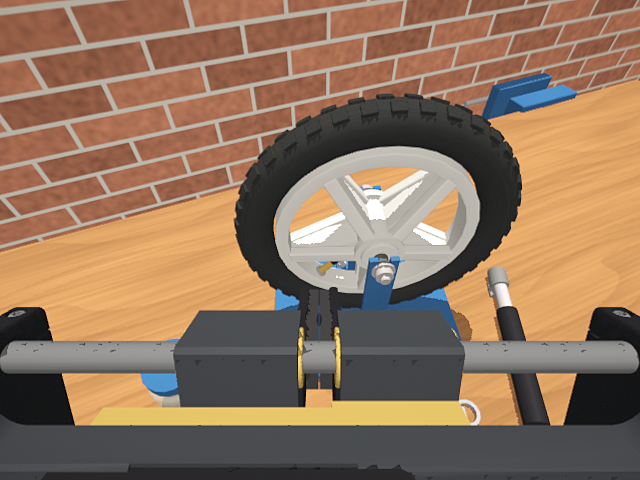

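The view is clear now. The hub is near (375,225), the axle end at (384,272), and the brass valve at about (324,268), low on the left. Spokes run to the upper left (333,183), upper right (452,183), left (290,248) and right.

```bash
python3 - <<'E'
from h import *
w=vision.capture("wrist")
y=np.radians(-19.8);a=np.array([np.cos(y),np.sin(y),0]);rt=np.array([a[1],-a[0],0])
e=onz(w,(384,271),.17); print("axle end",e,"-> hub",e+.07*a)
for H in ([.619,.084,.17],):
  H=np.array(H)
  for n,p,d in [("UL",(333,183),.016),("UR",(453,183),.016),("L",(290,249),.016),("valve",(324,268),0),("tyretop",(375,100),0)]:
    q=on(w,p,a,H-d*a)-H; u=q@rt; v=q[2]; print(n,"r",np.hypot(u,v).round(4),"ang cw",np.degrees(np.arctan2(u,v)).round(1))
f=w["frame"]; cv2.imwrite("pics/w2c.png",cv2.resize(f[130:310,225:525],None,fx=2.6,fy=2.6,interpolation=2)[:,:,::-1])
E
```

```text
axle end [0.56081888 0.10570981 0.17      ] -> hub [0.62668054 0.08199815 0.17      ]
UL r 0.0908 ang cw -33.1
UR r 0.0941 ang cw 41.9
L r 0.0954 ang cw -98.3
valve r 0.0918 ang cw -142.8
tyretop r 0.146 ang cw -6.5
```

View pics/w2c.png

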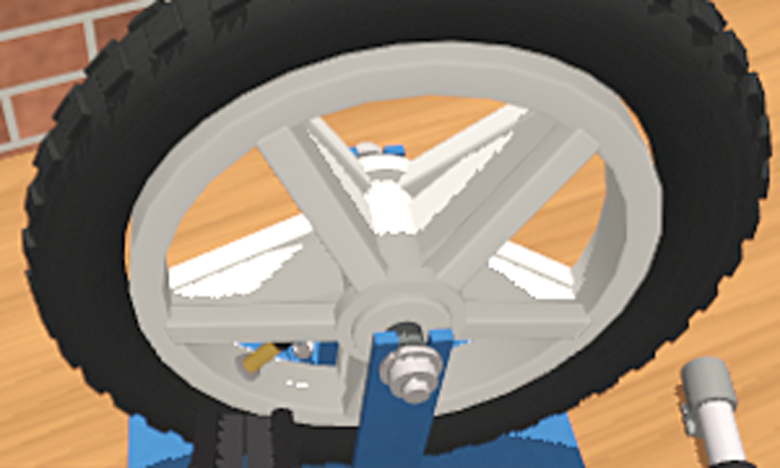

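Valve brass at full-image (324,268), black cap toward the hub. The spoke angles give a valve angle of about -139°, so the wheel needs about +139° clockwise. I'll push the upper-left spoke first, then the spoke anticlockwise of the valve, working in a gap that doesn't contain the valve.

```bash
cat >> h.py <<'E'
y_=np.radians(-19.8);A=np.array([np.cos(y_),np.sin(y_),0]);RT=np.array([A[1],-A[0],0]);H=np.array([.621,.084,.17])
def tcp(phi,rad,d,zt):
    p=np.radians(phi); return H+rad*(np.sin(p)*RT+np.array([0,0,np.cos(p)]))-d*A-.025*zt
E
python3 - <<'E'
from h import *
s=r.sense(); z=np.array(s["ee_rot"])[:,2]; t=np.radians(3.3)
z=np.array([[np.cos(t),-np.sin(t),0],[np.sin(t),np.cos(t),0],[0,0,1]])@z
prev=np.array(s["tcp_pos"])
for q in [(-68,.06,.06),(-68,.06,.014)]+[(p,.06,.014) for p in range(-60,51,10)]:
    n=tcp(*q,z); print(q,n.round(4),((n-prev)*1000).round(1)); prev=n
E
```

```text
(-68, 0.06, 0.06) [0.5634 0.1639 0.2057] [ 102.9  -52.5 -103.1]
(-68, 0.06, 0.014) [0.6067 0.1483 0.2057] [ 43.3 -15.6   0. ]
(-60, 0.06, 0.014) [0.6055 0.1449 0.2132] [-1.2 -3.5  7.5]
(-50, 0.06, 0.014) [0.6035 0.1392 0.2218] [-2.  -5.6  8.6]
(-40, 0.06, 0.014) [0.6009 0.1323 0.2292] [-2.5 -7.   7.4]
(-30, 0.06, 0.014) [0.598  0.1242 0.2352] [-2.9 -8.1  6. ]
(-20, 0.06, 0.014) [0.5948 0.1153 0.2396] [-3.2 -8.9  4.4]
(-10, 0.06, 0.014) [0.5914 0.1058 0.2423] [-3.4 -9.5  2.7]
(0, 0.06, 0.014) [0.5879 0.096  0.2432] [-3.5 -9.8  0.9]
(10, 0.06, 0.014) [0.5844 0.0862 0.2423] [-3.5 -9.8 -0.9]
(20, 0.06, 0.014) [0.5809 0.0767 0.2396] [-3.4 -9.5 -2.7]
(30, 0.06, 0.014) [0.5777 0.0678 0.2352] [-3.2 -8.9 -4.4]
(40, 0.06, 0.014) [0.5748 0.0597 0.2292] [-2.9 -8.1 -6. ]
(50, 0.06, 0.014) [0.5723 0.0528 0.2218] [-2.5 -7.  -7.4]
```

```bash
python3 -m jog '{"rot":[[0,0,1.1],[0,0,1.1],[0,0,1.1],[0,0,0],[0,0,0],[0,0,0],[0,0,0],[0,0,0],[0,0,0]],"delta_pos":[[12.9,-6.5,-12.9],[12.9,-6.5,-12.9],[12.9,-6.5,-12.9],[12.9,-6.5,-12.9],[12.9,-6.5,-12.9],[12.9,-6.5,-12.9],[12.9,-6.5,-12.9],[12.9,-6.5,-12.9],[0,0,0]],"grip":[0,0,0,0,0,0,0,0,0]}'; python3 - <<'E'
from h import *
w=vision.capture("wrist"); cv2.imwrite("pics/w3.png",w["frame"][:,:,::-1])
s=r.sense();print(s["joints"].round(1),s["tcp_pos"],"err mm",((tcp(-68,.06,.06,np.array(s["ee_rot"])[:,2])-s["tcp_pos"])*1000).round(1))
E
```

```text
time_s: 3.25
tcp_pos: [0.5626, 0.171, 0.2089]
ee_rot: [[0.509, -0.36, 0.782], [-0.182, -0.933, -0.311], [0.841, 0.016, -0.54]]
wrist_force: [-0.1, 0.1, -0.2]
gripper_width: 0.006
[ 27.2  14.5 -55.  117.6 -45.6 -67.4] [0.56169967 0.17146029 0.20973313] err mm [ 2.1 -7.  -3.8]
```

View pics/w3.png

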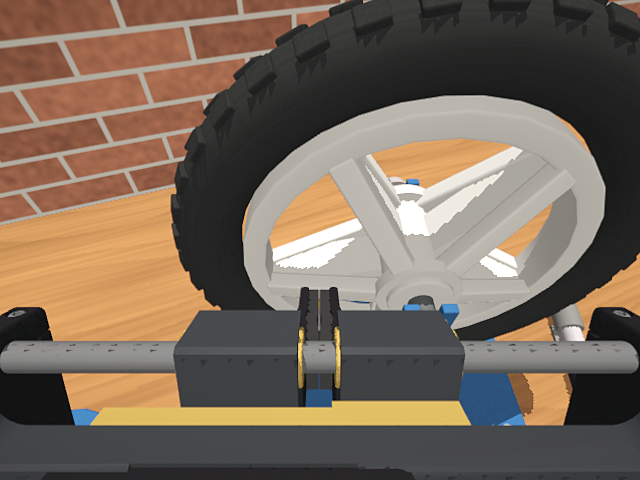

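J4 is at its 117.6° limit here; the image shows the wheel undisturbed and the tip 7 mm left of plan. A steeper pitch (42°) with a slight yaw (-28°) frees J4. I'll stay shallow, 18 mm in front of the mid-plane, so the tip also clears the valve.

```bash
cat >> h.py <<'E'
def zt(yaw,p):
    y,p=np.radians([yaw,p]); return np.array([np.cos(y)*np.cos(p),np.sin(y)*np.cos(p),-np.sin(p)])
def where():
    s=r.sense(); R=np.array(s["ee_rot"]); z=R[:,2]; q=s["tcp_pos"]+.025*z-H
    print("t",round(s["time_s"],2),"J",s["joints"].round(0),"F",s["wrist_force"].round(1),"yaw",np.degrees(np.arctan2(z[1],z[0])).round(1),"p",np.degrees(np.arcsin(-z[2])).round(1),"roll_yz",R[2,1].round(3))
    print("tip phi",np.degrees(np.arctan2(q@RT,q[2])).round(1),"r",np.hypot(q@RT,q[2]).round(4),"d",(-q@A).round(4)); return s
E
python3 - <<'E'
from h import *
s=where(); z=zt(-28,42); prev=np.array(s["tcp_pos"])
for q in [(-66,.057,.06),(-66,.057,.018)]+[(p,.057,.018) for p in range(-60,51,10)]:
    n=tcp(*q,z); print(q,n.round(4),((n-prev)*1000).round(1)); prev=n
E
```

```text
t 3.3 J [ 27.  15. -55. 118. -46. -67.] F [-0.6 -0.4 -0.3] yaw -21.6 p 32.6 roll_yz 0.015
tip phi -66.9 r 0.0669 d 0.0644
(-66, 0.057, 0.06) [0.5658 0.162  0.2099] [ 4.1 -9.4  0.2]
(-66, 0.057, 0.018) [0.6053 0.1478 0.2099] [ 39.5 -14.2   0. ]
(-60, 0.057, 0.018) [0.6044 0.1453 0.2152] [-0.9 -2.5  5.3]
(-50, 0.057, 0.018) [0.6025 0.1399 0.2234] [-1.9 -5.4  8.1]
(-40, 0.057, 0.018) [0.6001 0.1333 0.2304] [-2.4 -6.6  7. ]
(-30, 0.057, 0.018) [0.5973 0.1256 0.2361] [-2.8 -7.7  5.7]
(-20, 0.057, 0.018) [0.5943 0.1172 0.2403] [-3.1 -8.5  4.2]
(-10, 0.057, 0.018) [0.591  0.1081 0.2429] [-3.3 -9.   2.6]
(0, 0.057, 0.018) [0.5877 0.0988 0.2437] [-3.4 -9.3  0.9]
(10, 0.057, 0.018) [0.5843 0.0895 0.2429] [-3.4 -9.3 -0.9]
(20, 0.057, 0.018) [0.5811 0.0805 0.2403] [-3.3 -9.  -2.6]
(30, 0.057, 0.018) [0.578  0.072  0.2361] [-3.1 -8.5 -4.2]
(40, 0.057, 0.018) [0.5752 0.0643 0.2304] [-2.8 -7.7 -5.7]
(50, 0.057, 0.018) [0.5729 0.0577 0.2234] [-2.4 -6.6 -7. ]
```

```bash
python3 -m jog '{"rot":[[1.7,4.2,-3],[1.7,4.2,-3],[0,0,0]],"delta_pos":[[0,0,0],[0,0,0],[0,0,0]],"grip":[0,0,0]}'; python3 -c "
from h import *
s=where(); print(((tcp(-66,.057,.06,np.array(s['ee_rot'])[:,2])-s['tcp_pos'])*1000).round(1))"
```

```text
time_s: 3.55
tcp_pos: [0.5631, 0.1727, 0.2143]
ee_rot: [[0.579, -0.437, 0.688], [-0.27, -0.899, -0.344], [0.769, 0.014, -0.639]]
wrist_force: [-0.1, 1.3, 0.5]
gripper_width: 0.006
t 3.55 J [ 34.  14. -51.  96. -42. -56.] F [-0.1  1.3  0.5] yaw -26.6 p 39.7 roll_yz 0.014
tip phi -65.3 r 0.0678 d 0.0654
[  1.9 -10.7  -5.2]
```

```bash
python3 -m jog '{"rot":[[0,0,0],[0,0,0],[0,0,0],[0,0,0],[0,0,0],[0,0,0],[0,0,0],[0,0,0]],"delta_pos":[[1,-5.3,-2.6],[1,-5.3,-2.6],[7.9,-2.8,0],[7.9,-2.8,0],[7.9,-2.8,0],[7.9,-2.8,0],[7.9,-2.8,0],[0,0,0]],"grip":[0,0,0,0,0,0,0,0]}'; python3 - <<'E'
from h import *
s=where()
w=vision.capture("wrist"); cv2.imwrite("pics/w4.png",w["frame"][:,:,::-1])
E
```

```text
time_s: 4.22
tcp_pos: [0.606, 0.1461, 0.2084]
ee_rot: [[0.579, -0.437, 0.688], [-0.268, -0.899, -0.346], [0.77, 0.016, -0.638]]
wrist_force: [-0.1, -0.6, 0.1]
gripper_width: 0.006
t 4.22 J [ 26.  16. -49. 104. -39. -56.] F [-0.1 -0.6  0.1] yaw -26.7 p 39.6 roll_yz 0.016
tip phi -66.3 r 0.0558 d 0.016
```

View pics/w4.png

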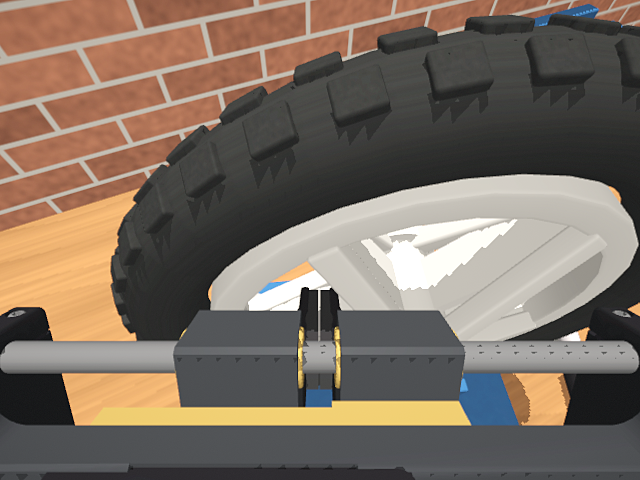

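Tip at (318,295), in the gap between the left and upper-left spokes with no contact. Starting stroke 1.

```bash
python3 -m jog '{"rot":[[0,0,0],[0,0,0],[0,0,0],[0,0,0],[0,0,0],[0,0,0],[0,0,0],[0,0,0],[0,0,0],[0,0,0]],"delta_pos":[[-0.8,-2.4,4.3],[-0.9,-2.6,4.1],[-1,-2.8,4],[-1.1,-3.1,3.7],[-1.2,-3.4,3.5],[-1.3,-3.6,3],[-1.4,-3.9,2.8],[-1.5,-4.1,2.4],[-1.5,-4.2,2.1],[-1.6,-4.4,1.7]],"grip":[0,0,0,0,0,0,0,0,0,0]}'; python3 -c "
from h import *
where()"
```

```text
time_s: 5.1
tcp_pos: [0.5921, 0.1121, 0.2402]
ee_rot: [[0.58, -0.436, 0.688], [-0.267, -0.9, -0.345], [0.77, 0.016, -0.638]]
wrist_force: [2.3, 1.7, -1.0]
gripper_width: 0.007
t 5.1 J [ 23.  11. -50. 102. -37. -51.] F [ 2.3  1.7 -1. ] yaw -26.6 p 39.7 roll_yz 0.016
tip phi -14.8 r 0.0561 d 0.0176
```

```bash
python3 -m jog '{"rot":[[0,0,0],[0,0,0],[0,0,0],[0,0,0],[0,0,0],[0,0,0],[0,0,0],[0,0,0],[0,0,0]],"delta_pos":[[-1.6,-4.5,1.3],[-1.7,-4.6,0.9],[-1.7,-4.7,0.4],[-1.7,-4.7,0],[-1.7,-4.7,-0.4],[-1.7,-4.6,-0.9],[-1.6,-4.5,-1.3],[-0.8,-2.2,-0.8],[0,0,0]],"grip":[0,0,0,0,0,0,0,0,0]}'; python3 - <<'E'
from h import *
where()
w=vision.capture("wrist"); cv2.imwrite("pics/w5.png",w["frame"][:,:,::-1])
E
```

```text
time_s: 5.85
tcp_pos: [0.5792, 0.0762, 0.2388]
ee_rot: [[0.58, -0.438, 0.687], [-0.268, -0.899, -0.348], [0.77, 0.017, -0.638]]
wrist_force: [-0.4, -0.2, 0.7]
gripper_width: 0.006
t 5.85 J [ 17.   9. -53. 109. -34. -53.] F [-0.4 -0.2  0.7] yaw -26.8 p 39.7 roll_yz 0.017
tip phi 24.3 r 0.058 d 0.0176
```

View pics/w5.png

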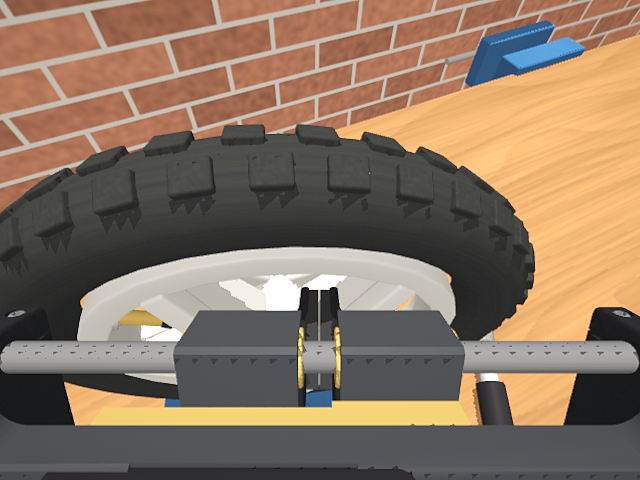

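The valve brass shows at (130,318), now upper left. I'll measure its angle by colour and withdraw.

```bash
cat >> h.py <<'E'
def valve(w,show=True):
    hsv=cv2.cvtColor(w["frame"],cv2.COLOR_RGB2HSV)
    n,l,st,ce=cv2.connectedComponentsWithStats(cv2.inRange(hsv,(20,110,70),(32,255,255)))
    for i in range(1,n):
        if st[i,4]<25: continue
        q=on(w,ce[i],A,H)-H; u=q@RT; rr=np.hypot(u,q[2])
        if .04<rr<.1: print("brass",ce[i].round(1),"area",st[i,4],"r",rr.round(4),"ang",np.degrees(np.arctan2(u,q[2])).round(1))
E
python3 - <<'E'
from h import *
w=vision.capture("wrist"); valve(w)
hsv=cv2.cvtColor(w["frame"],cv2.COLOR_RGB2HSV); print(hsv[318,130],hsv[312,200] )
E
python3 -m jog '{"rot":[[0,0,0],[0,0,0],[0,0,0],[0,0,0],[0,0,0],[0,0,0],[0,0,0]],"delta_pos":[[-9,3.2,0],[-9,3.2,0],[-9,3.2,0],[-9,3.2,0],[-9,3.2,0],[-9,3.2,0],[0,0,0]],"grip":[0,0,0,0,0,0,0]}'; python3 - <<'E'
from h import *
s=where(); w=vision.capture("wrist"); valve(w); cv2.imwrite("pics/w6.png",w["frame"][:,:,::-1])
for P in [(-50,.048,.066),(-50,.048,.018)]: print(P,((tcp(*P,np.array(s["ee_rot"])[:,2])-s["tcp_pos"])*1000).round(1))
E
```

```text
brass [140.6 318.8] area 467 r 0.0848 ang -79.0
[ 21 146 203] [105  17  89]
time_s: 6.53
tcp_pos: [0.5236, 0.098, 0.2387]
ee_rot: [[0.581, -0.434, 0.688], [-0.265, -0.901, -0.343], [0.769, 0.017, -0.639]]
wrist_force: [-1.0, -0.1, -0.1]
gripper_width: 0.008
t 6.53 J [ 25.   5. -58. 102. -38. -53.] F [-1.  -0.1 -0.1] yaw -26.5 p 39.7 roll_yz 0.017
tip phi 22.8 r 0.0572 d 0.0773
brass [159.  228.4] area 426 r 0.0828 ang -72.7
(-50, 0.048, 0.066) [ 30.6  51.6 -21.9]
(-50, 0.048, 0.018) [ 75.8  35.3 -21.9]
```

View pics/w6.png

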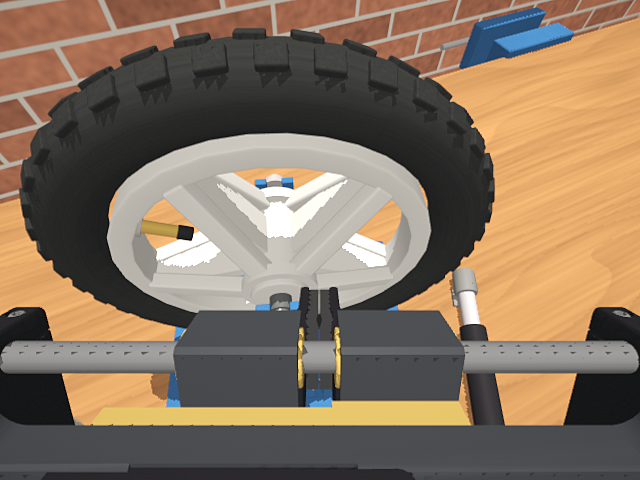

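The valve is at about -72° (brass at (159,228), cap at (185,232)). The next spoke is at about -36°, left of top. I'll enter between that spoke and the valve, in front of and inboard of the stem, then push.

```bash
python3 -m jog '{"rot":[[0,0,0],[0,0,0],[0,0,0],[0,0,0],[0,0,0],[0,0,0],[0,0,0]],"delta_pos":[[5.4,9.5,-4.4],[5.4,9.5,-4.4],[5.4,9.5,-4.4],[5.4,9.5,-4.4],[5.4,9.5,-4.4],[5.4,9.5,-4.4],[0,0,0]],"grip":[0,0,0,0,0,0,0]}'; python3 - <<'E'
from h import *
s=where(); w=vision.capture("wrist"); valve(w); cv2.imwrite("pics/w7.png",w["frame"][:,:,::-1])
for P in [(-58,.050,.02)]: print(P,((tcp(*P,np.array(s["ee_rot"])[:,2])-s["tcp_pos"])*1000).round(1))
E
```

```text
time_s: 7.17
tcp_pos: [0.5592, 0.1562, 0.2111]
ee_rot: [[0.582, -0.434, 0.688], [-0.265, -0.901, -0.344], [0.769, 0.018, -0.639]]
wrist_force: [0.8, -0.3, -0.2]
gripper_width: 0.004
t 7.17 J [ 31.  13. -53. 100. -41. -57.] F [ 0.8 -0.3 -0.2] yaw -26.6 p 39.7 roll_yz 0.018
tip phi -60.6 r 0.0513 d 0.0635
brass [261.8 212.2] area 436 r 0.0778 ang -72.1
(-58, 0.05, 0.02) [ 40.2 -16.9   1.3]
```

```bash
python3 -m jog '{"rot":[[0,0,0],[0,0,0],[0,0,0],[0,0,0],[0,0,0],[0,0,0]],"delta_pos":[[8,-3.4,0.4],[8,-3.4,0.4],[8,-3.4,0.4],[8,-3.4,0.4],[8,-3.4,0.4],[0,0,0]],"grip":[0,0,0,0,0,0]}'; python3 - <<'E'
from h import *
s=where(); w=vision.capture("wrist"); valve(w); z=np.array(s["ee_rot"])[:,2]; prev=s["tcp_pos"]
for p in range(-50,31,10): n=tcp(p,.052,.02,z); print(p,((n-prev)*1000).round(1)); prev=n
E
```

```text
time_s: 7.72
tcp_pos: [0.5993, 0.136, 0.2149]
ee_rot: [[0.579, -0.438, 0.688], [-0.268, -0.899, -0.346], [0.77, 0.016, -0.638]]
wrist_force: [-0.5, 0.9, -0.3]
gripper_width: 0.005
t 7.72 J [ 25.  15. -50. 104. -39. -56.] F [-0.5  0.9 -0.3] yaw -26.7 p 39.7 roll_yz 0.016
tip phi -53.7 r 0.0488 d 0.0189
brass [263.7 282.5] area 374 r 0.0725 ang -72.0
-50 [-0.8  0.9  4.5]
-40 [-2.2 -6.   6.4]
-30 [-2.5 -7.   5.2]
-20 [-2.8 -7.7  3.8]
-10 [-3.  -8.2  2.3]
0 [-3.1 -8.5  0.8]
10 [-3.1 -8.5 -0.8]
20 [-3.  -8.2 -2.3]
30 [-2.8 -7.7 -3.8]
```

```bash
python3 -m jog '{"rot":[[0,0,0],[0,0,0],[0,0,0],[0,0,0],[0,0,0],[0,0,0],[0,0,0],[0,0,0],[0,0,0],[0,0,0]],"delta_pos":[[-0.8,0,4],[-1.1,-2.9,3.3],[-1.1,-3,3.1],[-1.2,-3.4,2.7],[-1.3,-3.6,2.5],[-1.4,-3.8,2],[-1.4,-3.9,1.8],[-1.5,-4.1,1.3],[-1.5,-4.1,1],[0,0,0]],"grip":[0,0,0,0,0,0,0,0,0,0]}'; python3 - <<'E'
from h import *
s=where(); w=vision.capture("wrist"); valve(w)
E
```

```text
time_s: 8.6
tcp_pos: [0.5865, 0.1068, 0.237]
ee_rot: [[0.578, -0.438, 0.688], [-0.268, -0.899, -0.347], [0.771, 0.017, -0.637]]
wrist_force: [1.2, -0.3, 0.1]
gripper_width: 0.007
t 8.6 J [ 23.  11. -51. 104. -37. -52.] F [ 1.2 -0.3  0.1] yaw -26.8 p 39.6 roll_yz 0.017
tip phi -8.3 r 0.0516 d 0.0211
brass [271.5 274.7] area 124 r 0.0586 ang -33.5
```

```bash
python3 -m jog '{"rot":[[0,0,0],[0,0,0],[0,0,0],[0,0,0],[0,0,0],[0,0,0],[0,0,0]],"delta_pos":[[-1.3,-3.5,0.4],[-1.3,-3.5,0.4],[-1.3,-3.5,0],[-1,-2.8,-0.1],[-0.7,-2,-0.1],[-0.5,-1.5,-0.1],[0,0,0]],"grip":[0,0,0,0,0,0,0]}'; python3 - <<'E'
from h import *
s=where(); w=vision.capture("wrist"); valve(w); cv2.imwrite("pics/w8.png",w["frame"][:,:,::-1])
E
```

```text
time_s: 9.23
tcp_pos: [0.5803, 0.0906, 0.2367]
ee_rot: [[0.58, -0.437, 0.688], [-0.267, -0.899, -0.346], [0.77, 0.017, -0.638]]
wrist_force: [0.9, 0.0, -0.1]
gripper_width: 0.006
t 9.23 J [ 20.  10. -52. 107. -36. -53.] F [ 0.9  0.  -0.1] yaw -26.7 p 39.7 roll_yz 0.017
tip phi 11.0 r 0.0517 d 0.0214
brass [282.3 267.4] area 115 r 0.0557 ang -9.1
```

View pics/w8.png

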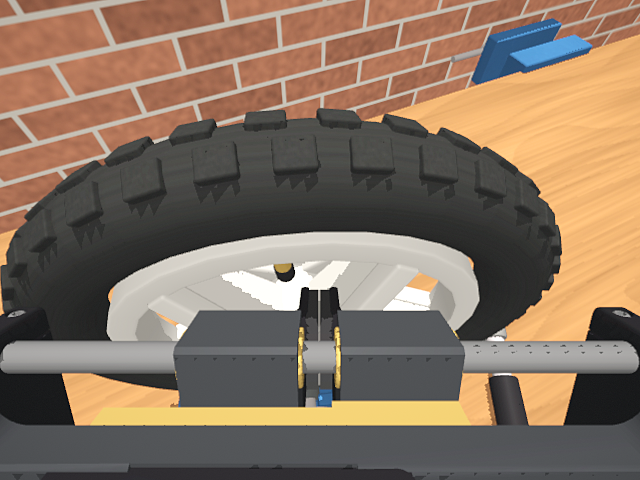

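The valve now stands just left of top at (285,270), with the finger behind the spoke to its right. I'll withdraw and measure accurately from further back.

```bash
python3 -m jog '{"rot":[[0,0,0],[0,0,0],[0,0,0],[0,0,0],[0,0,0],[0,0,0],[0,0,0],[0,0,0],[0,0,0],[0,0,0]],"delta_pos":[[-9.4,3.4,0],[-9.4,3.4,0],[-9.4,3.4,0],[-9.4,3.4,0],[-9.4,3.4,0],[-14,8,18],[-14,8,18],[-14,8,18],[-14,8,18],[0,0,0]],"grip":[0,0,0,0,0,0,0,0,0,0]}'; python3 - <<'E'
from h import *
s=where(); print(s["tcp_pos"])
for i in range(2):
  w=vision.capture("wrist"); valve(w)
print("axle pred",proj(w,H-.07*A),"hub",proj(w,H),"valve0",proj(w,H+[0,0,.077]),"valve-10", proj(w,H+.077*(np.sin(np.radians(-10))*RT+np.array([0,0,np.cos(np.radians(10))]))))
np.save("w.npy",w["frame"])
hsv=cv2.cvtColor(w["frame"],cv2.COLOR_RGB2HSV)
# tyre dark mask above row 300 -> outline
f=w["frame"].astype(int); m=((hsv[:,:,2]<75)).astype(np.uint8); m[300:]=0
n,l,st,ce=cv2.connectedComponentsWithStats(m); print([ (st[i],ce[i].round(0)) for i in range(1,n) if st[i,4]>60])
# blue
b=cv2.inRange(hsv,(100,130,60),(115,255,255)); n,l,st,ce=cv2.connectedComponentsWithStats(b); print("blue",[ (st[i],ce[i].round(0)) for i in range(1,n) if st[i,4]>40])
E
```

```text
time_s: 10.12
tcp_pos: [0.4759, 0.1435, 0.3119]
ee_rot: [[0.579, -0.431, 0.693], [-0.267, -0.902, -0.338], [0.771, 0.011, -0.637]]
wrist_force: [0.6, 1.5, 1.1]
gripper_width: 0.007
t 10.12 J [ 48.  -2. -53.  73. -51. -38.] F [0.6 1.5 1.1] yaw -26.0 p 39.6 roll_yz 0.011
tip phi -2.1 r 0.1261 d 0.1376
[0.47586339 0.14349825 0.31193938]
brass [299.9 185.7] area 96 r 0.0657 ang -7.1
brass [299.2 184.9] area 100 r 0.0654 ang -7.0
axle pred [315.85188216 290.95533199] hub [309.24233549 228.36984113] valve0 [308.26748453 174.36880822] valve-10 [292.23973384 176.41167218]
[(array([  144,    95,   320,   205, 27182], dtype=int32), array([300., 179.])), (array([294, 188,  13,  11,  73], dtype=int32), array([301., 194.]))]
blue [(array([ 455,   28,  100,   55, 2946], dtype=int32), array([500.,  54.])), (array([310, 183,   8,   7,  44], dtype=int32), array([314., 186.])), (array([320, 271,  10,  18, 103], dtype=int32), array([325., 276.])), (array([297, 272,  10,  25, 109], dtype=int32), array([301., 279.])), (array([ 339,  282,   64,   28, 1053], dtype=int32), array([375., 300.])), (array([219, 296,  79,  14, 531], dtype=int32), array([249., 305.])), (array([  64,  373,   65,   43, 2193], dtype=int32), array([ 94., 391.]))]
```

```bash
cat >> h.py <<'E'
def check(w):
    hsv=cv2.cvtColor(w["frame"],cv2.COLOR_RGB2HSV); m=(hsv[:,:,2]<75).astype(np.uint8); m[300:]=0
    n,l,st,ce=cv2.connectedComponentsWithStats(m)
    t=1+np.argmax(st[1:,4]); print("tyre cols",st[t,0],st[t,0]+st[t,2])
    a=np.radians(np.arange(0,360,2)); C=[[proj(w,H+.148*(np.sin(x)*RT+np.array([0,0,np.cos(x)]))+d*A)[0] for x in a] for d in (-.01,.01)]
    print("pred cols",np.min(C).round(1),np.max(C).round(1))
    fk=cv2.inRange(hsv,(100,130,60),(115,255,255)); p=proj(w,H-.053*A+[0,0,.015]); x,y=p.astype(int)
    ys,xs=np.nonzero(fk[y-15:y+15,x-28:x+28]); print("fork pred",p.round(1),"seen cols",xs.min()+x-28,xs.max()+x-28)
    for i in range(1,n):
        if 20<st[i,4]<300:
            q=on(w,ce[i],A,H)-H; rr=np.hypot(q@RT,q[2])
            if rr<.09: print("cap",ce[i].round(1),rr.round(4),np.degrees(np.arctan2(q@RT,q[2])).round(1))
E
python3 - <<'E'
from h import *
w=vision.capture("wrist"); valve(w); check(w)
for n in("scene","side"):
    c=vision.capture(n); print(n); valve(c)
E
```

```text
brass [297.5 184.3] area 100 r 0.0656 ang -6.9
tyre cols 141 463
pred cols 144.3 462.0
fork pred [312.5 266.4] seen cols 296 328
cap [299.2 193.3] 0.0539 -7.2
scene
side
```

Checks on the fork top and the tyre outline show under 1 mm lateral bias, and the valve is at about -6.5°. I'll go back in by the reverse path and nudge slowly.

```bash
python3 -m jog '{"rot":[[0,0,0],[0,0,0],[0,0,0],[0,0,0],[0,0,0],[0,0,0],[0,0,0],[0,0,0],[0,0,0],[0,0,0]],"delta_pos":[[14,-8,-18],[14,-8,-18],[14,-8,-18],[14,-8,-18],[9.4,-3.4,0],[9.4,-3.4,0],[9.4,-3.4,0],[9.4,-3.4,0],[9.4,-3.4,0],[0,0,0]],"grip":[0,0,0,0,0,0,0,0,0,0]}'; python3 - <<'E'
from h import *
s=where(); w=vision.capture("wrist"); valve(w)
E
python3 -m jog '{"rot":[[0,0,0],[0,0,0],[0,0,0],[0,0,0],[0,0,0]],"delta_pos":[[-0.4,-1,-0.2],[-0.4,-1,-0.2],[-0.4,-1,-0.2],[-0.4,-1,-0.2],[0,0,0]],"grip":[0,0,0,0,0]}'; python3 - <<'E'
from h import *
s=where(); w=vision.capture("wrist"); valve(w)
E
```

```text
time_s: 11.2
tcp_pos: [0.5822, 0.0905, 0.2369]
ee_rot: [[0.579, -0.438, 0.688], [-0.268, -0.899, -0.346], [0.77, 0.016, -0.638]]
wrist_force: [0.2, -0.4, 0.4]
gripper_width: 0.005
t 11.2 J [ 20.  10. -52. 107. -36. -53.] F [ 0.2 -0.4  0.4] yaw -26.7 p 39.6 roll_yz 0.016
tip phi 10.4 r 0.0518 d 0.0196
brass [283.7 271.2] area 106 r 0.0549 ang -9.1
time_s: 11.67
tcp_pos: [0.5786, 0.0877, 0.2361]
ee_rot: [[0.58, -0.435, 0.688], [-0.267, -0.9, -0.344], [0.77, 0.016, -0.638]]
wrist_force: [0.6, 1.3, 0.1]
gripper_width: 0.005
t 11.67 J [ 19.   9. -53. 108. -35. -54.] F [0.6 1.3 0.1] yaw -26.6 p 39.7 roll_yz 0.016
tip phi 14.7 r 0.0519 d 0.022
brass [284.8 264.8] area 123 r 0.0559 ang -4.2
```

```bash
python3 -m jog '{"rot":[[0,0,0],[0,0,0],[0,0,0],[0,0,0]],"delta_pos":[[-0.3,-0.9,-0.2],[-0.3,-0.9,-0.2],[0,0,0],[0,0,0]],"grip":[0,0,0,0]}'; python3 - <<'E'
from h import *
s=where(); w=vision.capture("wrist"); valve(w)
E
python3 -m jog '{"rot":[[0,0,0],[0,0,0],[0,0,0],[0,0,0],[0,0,0],[0,0,0],[0,0,0],[0,0,0],[0,0,0],[0,0,0]],"delta_pos":[[0.5,1.5,0],[-9.4,3.4,0],[-9.4,3.4,0],[-9.4,3.4,0],[-9.4,3.4,0],[-9.4,3.4,0],[-14,9,18],[-14,9,18],[-14,9,18],[-14,9,18]],"grip":[0,0,0,0,0,0,0,0,0,0]}'; python3 -m jog '{"rot":[[0,0,0],[0,0,0],[0,0,0]],"delta_pos":[[0,0,0],[0,0,0],[0,0,0]],"grip":[0,0,0]}'; python3 - <<'E'
from h import *
s=where(); w=vision.capture("wrist"); valve(w);check(w)
E
```

```text
time_s: 12.05
tcp_pos: [0.5781, 0.0854, 0.2353]
ee_rot: [[0.58, -0.436, 0.688], [-0.267, -0.9, -0.345], [0.769, 0.017, -0.639]]
wrist_force: [-0.5, 1.5, 1.0]
gripper_width: 0.005
t 12.05 J [ 19.   9. -53. 108. -35. -54.] F [-0.5  1.5  1. ] yaw -26.7 p 39.7 roll_yz 0.017
tip phi 17.5 r 0.0517 d 0.0217
brass [287.1 264.5] area 124 r 0.0556 ang -0.5
time_s: 12.93
tcp_pos: [0.4738, 0.1398, 0.3076]
ee_rot: [[0.582, -0.436, 0.687], [-0.267, -0.9, -0.346], [0.768, 0.018, -0.64]]
wrist_force: [0.0, 0.7, 1.1]
gripper_width: 0.004
time_s: 13.18
tcp_pos: [0.4752, 0.1399, 0.3069]
ee_rot: [[0.581, -0.435, 0.688], [-0.266, -0.9, -0.345], [0.769, 0.017, -0.639]]
wrist_force: [0.2, -0.6, -1.0]
gripper_width: 0.005
t 13.18 J [ 47.  -2. -54.  73. -51. -39.] F [ 0.2 -0.6 -1. ] yaw -26.6 p 39.7 roll_yz 0.017
tip phi -0.5 r 0.1209 d 0.137
brass [304.1 180.9] area 105 r 0.0657 ang 0.4
tyre cols 137 461
pred cols 139.9 459.6
fork pred [309.6 264.6] seen cols 292 325
cap [304.4 190.1] 0.054 0.5
```

The valve reads +0.5° from both brass and cap. Last, I'll check that the stand and bystanders haven't moved and that the wheel is at rest.

```bash
python3 - <<'E'
from h import *
for n in ("side","scene"):
    c=vision.capture(n); o=cv2.imread(f"pics/{n}0.png"); f=c["frame"][:,:,::-1]
    d=(cv2.absdiff(o,f).max(2)>40).astype(np.uint8); k,l,st,ce=cv2.connectedComponentsWithStats(d)
    g=lambda im:cv2.inRange(cv2.cvtColor(im,cv2.COLOR_BGR2HSV),(100,130,60),(115,255,255))
    cr=np.s_[150:330,220:450] if n=="side" else np.s_[180:410,250:450]
    for nm,a in(("old",o),("new",f)):
        m=cv2.moments(g(np.ascontiguousarray(a))[cr],True); print(n,nm,"blue",m["m00"],round(m["m10"]/m["m00"],1),round(m["m01"]/m["m00"],1))
    print([st[i].tolist() for i in range(1,k) if st[i,4]>60])
w=vision.capture("wrist"); valve(w); print(r.sense()["time_s"])
E
```

```text
side old blue 5882.0 86.6 108.3
side new blue 5893.0 86.6 108.3
[[0, 169, 257, 311, 39204], [94, 462, 55, 18, 558]]
scene old blue 5804.0 75.9 155.8
scene new blue 5799.0 75.9 155.8
[[462, 0, 109, 141, 6752], [377, 106, 165, 107, 6317], [390, 174, 250, 138, 10278], [597, 298, 43, 50, 1087]]
brass [302.9 181.4] area 107 r 0.0656 ang 0.5
13.3833
```

Nothing moved but the arm, and the wheel is at rest.

```bash
python3 -c "
from station import finish_job
print(finish_job())"
```

```text
the job is handed in; nothing more can be done
None
```

The valve stem is at twelve o'clock and the wheel is at rest. I turned it about 139° clockwise by pushing two spokes with the closed fingertips, then nudging the second one slowly to finish. I handed the job in at 13.4 s, with the arm withdrawn and touching nothing.

**Valve angle:** in the wrist camera, brass and cap both read about +0.5°. The last two looks agreed, so the wheel was still. The fork top hints at a bias of about 0.6°, so the true angle is probably between 0.5 and 1.2°. The fixed cameras could not see the valve, so this rests on the wrist camera alone.

**Stand and other items:** the stand's position in both fixed cameras was unchanged to 0.1 pixel. The image differences I found looked like the arm and its shadow. That includes one large patch at the lower left of the side view, which I did not view again.

**Forces:** readings taken at the end of each move never exceeded about 3 N, but I did not record forces during the moves.

**Off plan:** two approach poses with a flatter tool ran into joint limits (J3, then J4). I pushed with the tool pitched about 40° down instead. I also used all 12 picture views, so the last checks were numeric only.

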